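Set the pouring funnel over a mould and clamp it at its length mark

TASK

Push the small banded mould along the table, without lifting it, squarely into the green tape outline, its pour-hole end on the side the funnel comes from. Then push the sliding funnel leg out along its rail until its red pointer is level with the green clip, and, holding it there, squeeze the orange cam lever shut against the blue thumb rest; never shut the lever with the leg off the mark. Finish still gripping leg and lever there (the spring pulls the leg back if let go), and leave the other things on the table where they are.

Things in the scene. Friction and masses are not known exactly. Their poses are not given: they have to be found in the camera images.
- mould_centre (a point): Centre (half-way up, 25 mm above the table) of the small casting mould: a loose 0.3 to 0.65 kg block, 50 (its x) x 120 (its y) x 50 mm high, white core between two light wood boards, orange bands, a black pour hole on top. Axes: x across its width (wood to wood), y along its length towards the end with the pour hole, z up.
- mould_hole (a point): Pour hole in the mould's top face, 30 mm from its centre along the mould's +y. Axes as the mould's.
- spot: Green tape outline flat on the table, the place for the mould. Origin at its centre on the table; x across, y along; inside 74 (x) x 144 mm (y), 12 mm clear all round a centred mould, whose +y goes along the outline's +y. It is parallel to the rail, 120 mm in front (-x) of its centre line, so that the pour hole is under the funnel when the leg is at the mark.
- stand: Funnel stand fixed to the table: a straight aluminium rail, 36 mm wide, top 26 mm above the table (end blocks 36), on a grey foot 90 mm wide; it runs along the stand's y from -125 to +175 mm. Origin on the table under the rail's centre line; x points to the rear (away from the robot), y to the robot's left. The leg slides out along the stand's -y.
- leg: Sliding funnel leg on the rail. Origin at table height on the rail's centre line, axes as the stand's. It starts at y = 100 mm in the stand's frame, pulled against its end stop by a spring (3.6 N, about 5 N at the mark); it slides 170 mm along -y, not sideways. Blue carriage 46 mm wide, y -38..48, top z 39. Even with the lever shut the spring draws it back when let go.
- leg_grip (a point): On the leg, at leg frame (0, -5, 75) mm, midway between the outer faces of the blue thumb rest (upright plate, leg x -9..-2, y -26..35, z 38..96 mm) and the SHUT lever. Axes as the leg's. Pinch along x: rest and shut lever together are 18 mm thick, with free space beside them above the carriage.
- plate_face (a point): Middle of the +y face of the leg's grey cross plate (leg frame x -50..50, y -34..-26, z 38..96 mm), 21 mm in -y from the grip point. Open fingers set down astride thumb rest and lever push on this face along -y to slide the leg out. Axes as the leg's.
- funnel_tip (a point): Lower end of the white funnel, leg frame (-120, -30, 62) mm; funnel radius 31 mm, z 62..118, on a bracket from the cross plate's -x end.
- leg_pointer (a point): Tip of the red pointer at the leg's rear, leg frame (52, 0, 28.5) mm. Axes as the leg's.
- mark_point (a point): The length mark: tip of the green clip on the rear edge of the stand, axes as the stand's. The leg is at the mark when pointer and mark have the same y in the stand's frame (70 to 120 mm from the leg's start).
- lever_tip (a point): Near the free end of the orange cam lever, mid-thickness, 75 mm above the table. The lever is an upright plate 7 mm thick, 58 mm long, z 40..96 mm, on a vertical hinge in the leg at leg frame (5.5, 36) mm; it runs from there along -y and its free end is beside the cross plate (leg y -22 mm when shut).
- lever (a joint): Angle of the cam lever on the leg, rad: 0 is shut (parallel to the thumb rest, outer face at leg x = 9 mm), up to 0.45 open (free end swung to +x, away from the thumb rest). It starts at 0.26 to 0.36, its free end's outer face about 25 to 30 mm from the rail's centre line. About 2 N at the free end moves it; it stays where it is left.
- can_a: Bystander: metal resin can, 64 x 105 x 183 mm, red cap; origin under its centre.
- can_b: Bystander: metal resin can, 64 x 105 x 183 mm, blue cap; origin under its centre.
- cup: Bystander: white paper cup, radius 36, 85 mm high; origin under its centre.
- scale: Bystander: white digital scale, 140 x 190 x 25 mm; origin under its centre.
- spare_mould: Bystander: longer flat banded mould, 60 x 160 x 35 mm, behind the rail; origin under its centre.
- lid: Bystander: round metal lid, 48 mm across, 12 mm high; origin under its centre.
There are look-alikes about, which are no part of the job. What is shaped like the part that bears mould_centre but yellow is not meant.

How it is judged:
On the way, in this order (a step that is already met when the one before it is completed fails the run):
1. the mould lies squarely in the tape outline (x of mould_centre in the frame of spot between -0.012 and 0.012 m and y of mould_centre in the frame of spot between -0.012 and 0.012 m and angle between the y axis of mould_centre and the y axis of spot, either way round below 0.2 rad and height (world z) of mould_centre below 0.03 m), for 0.2 s.
2. the leg is held at the mark by the fingers with the lever still open (y of leg_pointer in the frame of mark_point between -0.005 and 0.005 m and value of joint lever above 0.18 rad and contact force between the fingers and leg above 1 N), for 0.2 s.
3. the lever is shut with the leg at the mark (y of leg_pointer in the frame of mark_point between -0.005 and 0.005 m and value of joint lever below 0.06 rad), for 0.2 s.
At the end, for the whole second after the job is handed in: Mould flat on the table in the outline (within 12 mm of its centre each way, 0.2 rad), its pour hole under the funnel tip (30 mm), pointer within 5 mm of the green mark, lever shut (under 0.06 rad), leg still, and the fingers still gripping leg and lever (more than 6 N) (all of step 1 and all of step 3 and horizontal distance between funnel_tip and mould_hole below 0.03 m and contact force between the fingers and leg above 6 N and linear speed of leg below 0.01 m/s); the arm keeps its last pose, push and grip.
It fails at once if the mould is lifted off the table or tipped (height (world z) of mould_centre above 0.04 m or angle between mould_centre's own z axis and vertical above 0.3 rad).
It fails at once if the lever is shut while the leg is off the mark (value of joint lever below 0.1 rad and (y of leg_pointer in the frame of mark_point above 0.012 m or y of leg_pointer in the frame of mark_point below -0.012 m)).
It fails at once if a bystander is pushed away (distance of any of can_a, can_b, cup, scale, spare_mould, lid from where it was at the start of the episode above 0.03 m).
It also fails if it takes over 48 s, if anything falls off the work surface, if the arm or the gripper's body presses on something with over 40 N, if the wrist force passes 120 N, or if a joint passes its speed limit or range.

ROBOT

A 7-joint arm with a two-finger parallel gripper is mounted at the origin on the work surface. World frame = base frame: x ahead of the robot, y to its left, z up, the work surface at z = 0. Lengths are in m, angles in rad, forces in N, time in s.
With the tool pointing down it reaches from about 0.425 to 0.925 m from the base axis. Payload 6.8 kg.
Tool frame: the origin (TCP) lies midway between the tips of the shut fingers; the grasp point (between the pads) lies 19 mm behind it; z points along the fingers, y is the line along which they close (so a half turn about z gives the same grasp; the last joint's range is limited). The gripper opens to 85 mm and grips with 20 to 120 N. Pads are 22 mm wide; open, the fingers measure 114 mm over their backs; the gripper's body (76 mm by 85 mm) begins 54 mm behind the grasp point. The pads swing forward as they close: fully open they stand 13 mm farther back than shut.
Start: joints at [-1.316, 0.477, 0.022, 1.555, -0.011, 1.109, -0.083], TCP at [0.24, 0.631, 0.231] pointing down, gripper open.
Joint ranges: [-2.96, 2.96], [-0.34, 2.1], [-1.41, 1.46], [0.24, 2.44], [-1.37, 4.51], [0.17, 1.92], [-2.96, 2.96]. Speed limits (rad/s): [2.39, 2.39, 3.14, 3.14, 3.14, 3.14, 3.14].

INTERFACE

Orientations are given as a unit quaternion [w, x, y, z].
In Python, from station import * gives the robot as it stands.
- The arm moves only by the shell command python3 -m creep 'ROWS' [FORCE]. ROWS is JSON, a list of rows, each a list of 7 numbers: the gripper command: -1 is shut, 1 is fully open, values between are in proportion, then the shift along the world's x, y, z in mm, then the turn, a rotation vector about the world's x, y, z in rad. A call has 1 to 5 rows; each row shifts and turns the commanded pose from where the row before left it; what a row does not reach is not made up. A row lasts 1/8 s, in which the tool goes at most 62.5 mm and 10.7 degrees, less where a joint would pass 70% of its speed; a pose out of reach is approached as far as the arm can. A call is refused whole if a number of a shift passes 62.5 or a number of a turn 0.188, either way. A call with a gripper value outside its range is refused whole. The fingers move at their own pace and stop on an object; FORCE is the grip in N (left out, the last holds). Time passes only in rows, so rows that do not move let the fingers close. It gives the time, the measured TCP pose, the force, the opening and the grip force at its end, in the units of the state.
- get_obs(): the state, without advancing time (a new reading comes with each control period).
- read_camera(name): name is "scene" or "top" or "wrist"; returns (picture, depth): 400x640x3 uint8, red, green, blue; 400x640 float32, m along the optical axis (not along the pixel's ray), 0 where there is no reading.
- camera_params(name): a dict with "intrinsics" (3x3 intrinsics, pixels), "cam_to_world" (4x4, takes a point from camera to world coordinates); the wrist camera has in their place "mount" (4x4, takes a point from camera to tool coordinates, whose origin is the TCP and whose axes are the flange's). Camera axes: x right, y up, looking along -z (the intrinsics and any distortion apply to the point x, -y, -z); pixel columns grow to the right and rows downward; lengths in m; the calibration is good to about 2 mm. A picture is of the moment at which its call begins: read the wrist's pose just before it. camera_params takes no time and is no camera call.
- hand_in(): hands the job in; it is judged then, once.
The state is a dict: "t": time; "q": joint angles; "joint_vel": joint speeds; "joint_torque": joint torques, N m; "eef_pos": TCP position; "tool_rot": TCP orientation; "contact_force": force on the tool from outside, world axes, zero at the start; "torque": the same for the moment, N m; "gripper_width": opening from 0.0 (shut) to 1.0 (fully open); "grasp_force": force on a finger pad.
Only numpy, scipy, OpenCV 4.12 (cv2) and the standard library are available. Lean on these libraries where they do the work, as an engineer would, in place of code of your own. Each camera call takes 0.05 s, during which the arm holds its last target. There are 200 camera calls.

## Working session

There is one attempt and no reset: what is moved stays moved. The work goes in short steps, Python scripts to look and compute and a shell command to move; the robot and the scene stay as the last step left them, time stands still between calls to the robot, and variables do not carry over. Pictures are saved under pics/ and viewed, at most 10 in all, crops included, and the job is handed in when it is done.

```bash
mkdir -p pics; cat > h.py <<'E'
from station import *
import numpy as np, cv2
def ray(name,u,v,z):
    p=camera_params(name);K=np.array(p["intrinsics"]);T=np.array(p["cam_to_world"])
    d=np.linalg.inv(K)@[u,v,1]; d=T[:3,:3]@[d[0],-d[1],-d[2]]; o=T[:3,3]
    return o+d*(z-o[2])/d[2]
def proj(name,P):
    p=camera_params(name);K=np.array(p["intrinsics"]);T=np.linalg.inv(np.array(p["cam_to_world"]))
    c=T[:3,:3]@P+T[:3,3]; q=K@[c[0],-c[1],-c[2]]; return q[:2]/q[2]
def cloud(name,d):
    p=camera_params(name);K=np.array(p["intrinsics"]);T=np.array(p["cam_to_world"])
    v,u=np.mgrid[:400,:640]; x=(u-K[0,2])/K[0,0]*d; y=(v-K[1,2])/K[1,1]*d
    return np.stack([x,-y,-d],-1)@T[:3,:3].T+T[:3,3]
E
python3 - <<'E'
from h import *
for n in("scene","top"):
    im,d=read_camera(n); cv2.imwrite(f"pics/{n}0.png",im[:,:,::-1]); np.savez(f"{n}0.npz",im=im,d=d)
    p=camera_params(n); print(p)
o=get_obs(); print(o)
E
```

```text
{'intrinsics': array([[439.20570327,   0.        , 320.21985728],
       [  0.        , 439.20570327, 197.86666319],
       [  0.        ,   0.        ,   1.        ]]), 'cam_to_world': array([[-0.88024415, -0.37659998,  0.28869135,  0.97446891],
       [ 0.47419988, -0.67574579,  0.56435991,  0.7937017 ],
       [-0.01745597,  0.63367191,  0.77340494,  1.18270483],
       [ 0.        ,  0.        ,  0.        ,  1.        ]])}
{'intrinsics': array([[425.36865475,   0.        , 321.24332445],
       [  0.        , 425.36865475, 199.45170623],
       [  0.        ,   0.        ,   1.        ]]), 'cam_to_world': array([[-0.02124448,  0.98691874, -0.15981262,  0.37700057],
       [-0.99964556, -0.02353384, -0.01244605, -0.0204329 ],
       [-0.01604424,  0.15949156,  0.98706891,  1.12901754],
       [ 0.        ,  0.        ,  0.        ,  1.        ]])}
{'t': 0.1, 'q': array([-1.31609554,  0.47773305,  0.02234309,  1.55632466, -0.01153039,
        1.10930006, -0.08305818]), 'joint_vel': array([-0.0009043 , -0.00324265,  0.00078634, -0.00263701,  0.00101747,
        0.00112417,  0.00048724]), 'joint_torque': array([ 4.82113057e-03, -5.97761679e+01,  1.61419004e+00, -2.81952721e+01,
        1.29315653e-02,  5.00284237e-03,  6.22370771e-05]), 'eef_pos': array([0.23936948, 0.63057351, 0.23042426]), 'tool_rot': array([-1.02107124e-04,  1.80383404e-01,  9.83596034e-01, -8.12328901e-04]), 'contact_force': array([0.40732724, 1.1234635 , 1.25495453]), 'torque': array([-0.02017091,  0.03242634, -0.00121528]), 'grasp_force': 0.0, 'gripper_width': 0.9997875604459441}
```

View pics/top0.png

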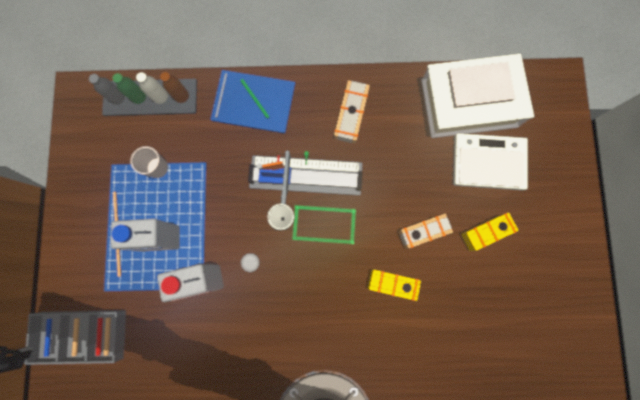

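View pics/scene0.png

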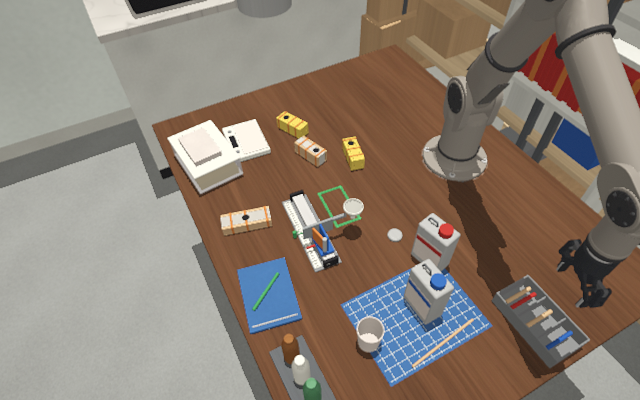

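The top view shows, as candidates for the mould:
- the pale banded block at (426,231), with its hole at about (416,231)
- yellow blocks at (490,231) and (395,285)
- the long flat spare mould at (352,110)

The description picks (426,231). The outline is at (324,224), the stand at (305,175), the funnel at (280,217) and the green clip at (306,155). The lid is at (250,262) and the red-cap can at (190,283).

```bash
python3 - <<'E'
from h import *
f=np.load("top0.npz");im=f["im"];d=f["d"];P=cloud("top",d)
hsv=cv2.cvtColor(im,cv2.COLOR_RGB2HSV)
# mould: points z .04-.06 in window
W=np.zeros((400,640),bool);W[205:255,395:458]=1
m=W&(P[:,:,2]>.042)&(P[:,:,2]<.06); q=P[m]
r=cv2.minAreaRect((q[:,:2]*1000).astype(np.float32)); print("mould",q[:,2].mean(),r, cv2.boxPoints(r))
hm=W&m&(im.max(2)<70); v,u=np.nonzero(hm); print("hole px",u.mean(),v.mean(),len(u),ray("top",u.mean(),v.mean(),.05))
g=(hsv[:,:,0]>45)&(hsv[:,:,0]<80)&(hsv[:,:,1]>120)&(hsv[:,:,2]>60)
n,l,s,c=cv2.connectedComponentsWithStats(g.astype(np.uint8))
for i in range(1,n):
    if s[i,4]>4:print("green",s[i],c[i])
G=np.zeros_like(g);G[200:250,285:365]=g[200:250,285:365]
v,u=np.nonzero(G);X=np.array([ray("top",a,b,0)[:2]*1000 for a,b in zip(u,v)],np.float32)
r=cv2.minAreaRect(X);print("spot outer",r,cv2.boxPoints(r))
# rail
W[:]=0;W[150:200,245:370]=1
for lo,hi in((.02,.031),(.031,.045),(.085,.105)):
    m=W&(P[:,:,2]>lo)&(P[:,:,2]<hi);q=P[m];r=cv2.minAreaRect((q[:,:2]*1000).astype(np.float32));print(lo,len(q),r,cv2.boxPoints(r).round().tolist())
a=cv2.resize(im[140:250,240:370],None,fx=6,fy=5,interpolation=2)[:,:,::-1];b=cv2.resize(im[200:255,390:520],(780,50*1),interpolation=1)
b=cv2.resize(im[205:255,395:525],(780,300)[:2],interpolation=2)[:,:,::-1]
cv2.imwrite("pics/c1.png",np.vstack([cv2.resize(a,(780,300)) if 0 else a[:, :780][:550],]))
cv2.imwrite("pics/c2.png",b)
E
```

```text
mould 0.049848572957975096 ((465.7991027832031, -272.48687744140625), (51.54170608520508, 120.5736083984375), 18.247934341430664) [[ 422.44666 -223.30148]
 [ 460.20184 -337.8115 ]
 [ 509.15155 -321.67227]
 [ 471.39636 -207.16226]]
hole px nan nan 0 [nan nan nan]
green [241  80  27  37 103] [254.38834951  98.29126214]
green [305 152   3   4   9] [305.88888889 153.33333333]
green [295 206  24  20  54] [301.7962963 210.5      ]
green [352 210   3   4  10] [353.  211.2]
green [351 241   3   2   5] [351.8 241.6]
spot outer ((493.7547607421875, -12.875869750976562), (158.4038543701172, 85.86674499511719), 84.57308197021484) [[443.52322  -87.662315]
 [529.00507  -95.78325 ]
 [543.9863    61.910576]
 [458.50446   70.03151 ]]
0.02 999 ((640.3943481445312, 27.550094604492188), (287.7115783691406, 93.60997009277344), 84.35279846191406) [[580.0, -111.0], [673.0, -120.0], [701.0, 166.0], [608.0, 175.0]]
0.031 412 ((633.96142578125, 34.69667053222656), (300.5207214355469, 99.32040405273438), 88.03083801269531) [[579.0, -114.0], [678.0, -117.0], [689.0, 183.0], [589.0, 187.0]]
0.085 372 ((611.7420654296875, 114.07767486572266), (75.62715911865234, 122.36814880371094), 85.35873413085938) [[548.0, 81.0], [670.0, 71.0], [676.0, 147.0], [554.0, 157.0]]<stdin>:8: RuntimeWarning: Mean of empty slice.
  ret = ret.dtype.type(ret / rcount)
```

View pics/c1.png

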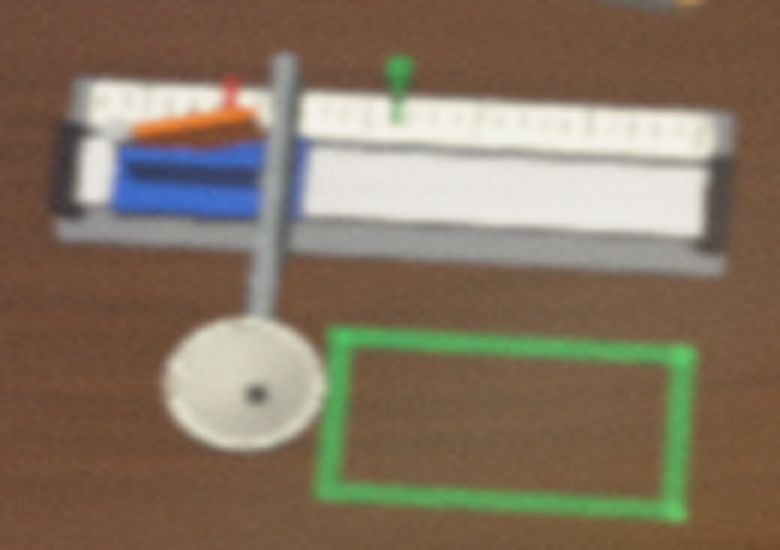

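View pics/c2.png

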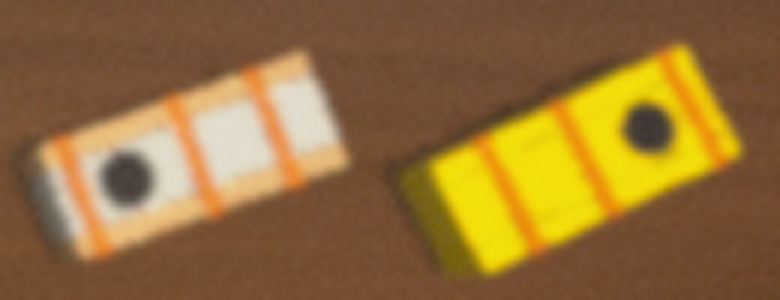

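The crop shows the pale mould with its hole at the left (+y) end, at about px (416,235), so only a modest turn is needed. The pointer is near px (278,156) and the clip near (306,160). Next I'll take finer rays of the rail, tape, pointer and clip.

```bash
python3 - <<'E'
from h import *
f=np.load("top0.npz");im=f["im"];d=f["d"];P=cloud("top",d)
c=lambda x,y:(240+(x+.5)/6-.5,140+(y+.5)/5-.5)
R=lambda x,y,z:(ray("top",*c(x,y),z)*1000).round(1)
print("tape corners mid",[R(x,y,0)[:2].tolist() for x,y in((340,337),(684,355),(676,512),(328,492))])
A=R(65,170,36e-3);B=R(716,203,36e-3);print("blocks mid",A,B, np.degrees(np.arctan2(A[0]-B[0],A[1]-B[1])))
print("ptr",R(230,78,.0285),R(230,110,.0285)," clip tip",R(397,122,.0285),"clip ball",R(399,72,.0285))
for n,(x,y) in dict(ptr=(230,95),cliptip=(397,115),ball=(399,70),ruler=(500,125),rail=(500,180),foot=(500,245)).items():
    u,v=map(round,c(x,y));print(n,u,v,P[v,u].round(4))
print("lever tip",R(255,118,.096),"lever hinge",R(130,130,.096),"plate ends",R(283,60,.096),R(255,315,.096))
print("rail edges",R(500,155,.026),R(500,228,.026))
print("funnel",R(244,383,.118))
E
```

```text
tape corners mid [[540.9, 61.3], [527.5, -92.0], [443.9, -85.7], [457.9, 67.6]]
blocks mid [627.4 178.6  36. ] [ 602.7 -106.4   36. ] 4.953257477842048
ptr [677.6 106.6  28.5] [660.  106.7  28.5]  clip tip [651.6  32.6  28.5] clip ball [679.   31.3  28.5]
ptr 278 159 [0.6658 0.1058 0.0336]
cliptip 306 163 [0.6597 0.0329 0.0071]
ball 306 154 [0.6785 0.0314 0.0301]
ruler 323 165 [ 0.6519 -0.0131  0.0115]
rail 323 176 [ 0.6179 -0.0125  0.0282]
foot 323 189 [ 0.5873 -0.0116  0.0049]
lever tip [638.3  88.5  96. ] lever hinge [633.5 140.6  96. ] plate ends [667.9  76.5  96. ] [538.7  89.1  96. ]
rail edges [633.1 -12.6  26. ] [593.6 -11.8  26. ]
funnel [502.4  91.4 118. ]
```

```bash
python3 -m creep '[[1,26,-43,10,0,0,0],[1,26,-43,10,0,0,0],[1,26,-43,10,0,0,0],[1,26,-43,10,0,0,0],[1,26,-43,10,0,0,0]]' 20
python3 -m creep '[[1,26,-43,0,0,0,-0.089],[1,26,-43,0,0,0,-0.089],[1,26,-43,0,0,0,-0.089],[1,26,-43,0,0,0,-0.089],[1,26,-43,0,0,0,-0.089]]'
python3 -m creep '[[1,-3,-47,0,0,0,-0.089],[1,-3,-47,0,0,0,-0.089],[1,-3,-47,0,0,0,-0.089],[1,-3,-47,0,0,0,-0.089],[1,-3,-47,0,0,0,-0.089]]'
python3 -m creep '[[1,-4,-47,0,0,0,0],[1,-4,-47,0,0,0,0],[1,-4,-47,0,0,0,0],[1,-4,-47,0,0,0,0],[1,-4,-48,0,0,0,0]]'
python3 -m creep '[[1,0,0,0,0,0,0],[1,0,0,0,0,0,0]]'
```

```text
t: 0.72
eef_pos: [0.3701, 0.4143, 0.2813]
tool_rot: [-0.0, 0.18, 0.984, -0.0]
contact_force: [0.5, -0.3, 0.4]
gripper_width: 1.003
grasp_force: 0.0
t: 1.35
eef_pos: [0.4999, 0.1995, 0.2811]
tool_rot: [-0.0, 0.394, 0.919, -0.0]
contact_force: [0.0, -0.2, -0.0]
gripper_width: 1.003
grasp_force: 0.0
t: 1.98
eef_pos: [0.484, -0.0354, 0.2812]
tool_rot: [-0.0, 0.587, 0.809, 0.0]
contact_force: [0.8, 0.6, 0.6]
gripper_width: 1.001
grasp_force: 0.0
t: 2.6
eef_pos: [0.4641, -0.2711, 0.2811]
tool_rot: [-0.0, 0.586, 0.81, 0.0]
contact_force: [0.8, -0.0, -1.2]
gripper_width: 1.001
grasp_force: 0.0
t: 2.85
eef_pos: [0.4644, -0.2693, 0.2809]
tool_rot: [-0.001, 0.586, 0.81, 0.0]
contact_force: [-0.8, 0.0, -0.3]
gripper_width: 1.0
grasp_force: 0.0
```

```bash
python3 -m creep '[[1,2,-3,-50,0,0,0],[1,0,0,-50,0,0,0],[1,0,0,-50,0,0,0],[1,0,0,-50,0,0,0],[1,0,0,-40,0,0,0]]'
python3 -m creep '[[1,0,0,-21,0,0,0],[1,0,0,0,0,0,0],[-1,0,0,0,0,0,0],[-1,0,0,0,0,0,0],[-1,0,0,0,0,0,0]]' 20
python3 -m creep '[[-1,0,0,0,0,0,0],[-1,0,0,0,0,0,0],[-1,0,0,0,0,0,0],[-1,0,0,0,0,0,0]]'
```

```text
t: 3.48
eef_pos: [0.4668, -0.2704, 0.0392]
tool_rot: [-0.001, 0.585, 0.811, 0.0]
contact_force: [0.3, 1.6, 1.1]
gripper_width: 1.003
grasp_force: 0.0
t: 4.1
eef_pos: [0.467, -0.2731, 0.0215]
tool_rot: [0.001, 0.586, 0.81, 0.0]
contact_force: [-2.8, 1.2, 6.5]
gripper_width: 0.581
grasp_force: 22.6
t: 4.6
eef_pos: [0.467, -0.273, 0.0215]
tool_rot: [0.001, 0.586, 0.81, 0.0]
contact_force: [-0.8, 0.7, 7.1]
gripper_width: 0.578
grasp_force: 22.6
```

```bash
python3 -m creep '[[-1,1.7,17.4,0,0,0,-0.027],[-1,1.7,17.4,0,0,0,-0.027],[-1,1.7,17.4,0,0,0,-0.027],[-1,1.7,17.4,0,0,0,-0.027],[-1,1.7,17.4,0,0,0,-0.027]]'
python3 -m creep '[[-1,1.7,17.4,0,0,0,-0.027],[-1,1.7,17.4,0,0,0,-0.027],[-1,1.7,17.4,0,0,0,-0.027],[-1,1.7,17.4,0,0,0,-0.027],[-1,1.7,17.4,0,0,0,-0.027]]'
python3 -m creep '[[-1,1.7,17.4,0,0,0,-0.027],[-1,1.7,17.4,0,0,0,-0.027],[-1,1.7,17.4,0,0,0,-0.027],[-1,1.7,17.4,0,0,0,-0.027],[-1,1.7,17.4,0,0,0,-0.027]]'
python3 -m creep '[[-1,0,0,0,0,0,0],[-1,0,0,0,0,0,0]]'
python3 - <<'E'
from h import *
im,d=read_camera("scene"); x=im[120:300,200:420]; cv2.imwrite("pics/s1.png",cv2.resize(x,None,fx=3.3,fy=3.3,interpolation=2)[:,:,::-1])
E
```

```text
t: 5.22
eef_pos: [0.476, -0.1876, 0.0216]
tool_rot: [0.002, 0.64, 0.768, -0.0]
contact_force: [0.7, -4.9, 2.3]
gripper_width: 0.58
grasp_force: 23.2
t: 5.85
eef_pos: [0.4846, -0.1007, 0.0216]
tool_rot: [0.002, 0.691, 0.723, 0.0]
contact_force: [-0.4, -6.3, 2.7]
gripper_width: 0.579
grasp_force: 23.4
t: 6.48
eef_pos: [0.4931, -0.014, 0.0215]
tool_rot: [0.002, 0.738, 0.675, 0.0]
contact_force: [-0.7, -7.0, 5.4]
gripper_width: 0.58
grasp_force: 23.6
t: 6.72
eef_pos: [0.4934, -0.0115, 0.0215]
tool_rot: [0.001, 0.737, 0.676, 0.001]
contact_force: [-0.2, 1.2, 6.2]
gripper_width: 0.58
grasp_force: 23.6
```

View pics/s1.png

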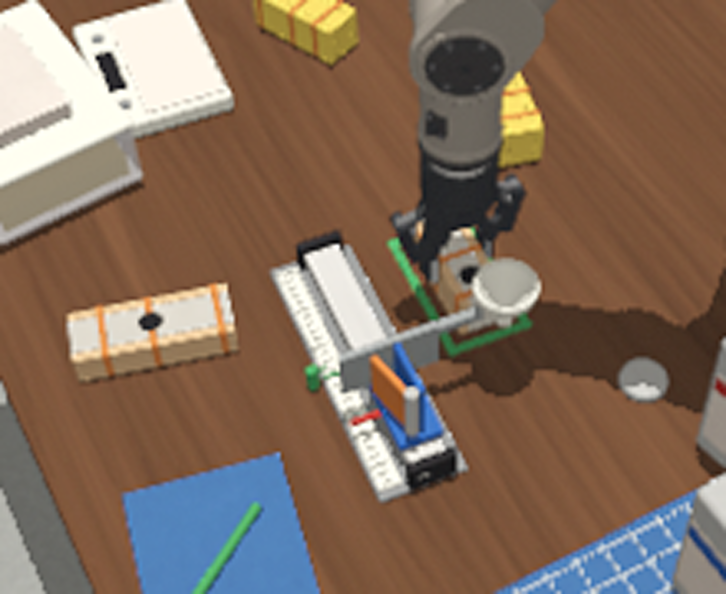

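The mould looks seated in the outline, with its hole at about (465,272) in the crop, on the funnel side. I'll release it and move clear to check from above.

```bash
python3 -m creep '[[1,0,0,0,0,0,0],[1,0,0,0,0,0,0],[1,0,0,0,0,0,0],[1,0,0,0,0,0,0],[1,0,0,10,0,0,0]]'
python3 -m creep '[[1,0,0,20,0,0,0],[1,0,0,50,0,0,0],[1,0,0,50,0,0,0],[1,0,-50,50,0,0,0],[1,0,-55,50,0,0,0]]'
python3 -m creep '[[1,0,-55,0,0,0,0],[1,0,-55,0,0,0,0],[1,0,-45,0,0,0,0],[1,0,0,0,0,0,0]]'
python3 - <<'E'
from h import *
for n in("scene","top"):
    im,d=read_camera(n); np.savez(f"{n}1.npz",im=im,d=d)
    if n=="top": cv2.imwrite("pics/t1.png",cv2.resize(im[140:250,240:370],None,fx=6,fy=5,interpolation=2)[:,:,::-1])
    else: cv2.imwrite("pics/s2.png",cv2.resize(im[185:275,275:375],None,fx=7.5,fy=6.6,interpolation=2)[:,:,::-1])
f=np.load("top1.npz");P=cloud("top",f["d"])
W=np.zeros((400,640),bool);W[200:250,285:365]=1
q=P[W&(P[:,:,2]>.042)&(P[:,:,2]<.058)]
r=cv2.minAreaRect((q[:,:2]*1000).astype(np.float32)); print("mould",r,cv2.boxPoints(r).round().tolist())
W[:]=0;W[145:195,245:295]=1; print("max z stand",np.sort(P[W][:,2])[-30::5])
E
```

```text
t: 7.4
eef_pos: [0.4915, -0.012, 0.0302]
tool_rot: [-0.0, 0.737, 0.676, -0.001]
contact_force: [0.2, -0.3, -0.0]
gripper_width: 0.999
grasp_force: 0.0
t: 8.02
eef_pos: [0.4919, -0.1031, 0.2386]
tool_rot: [0.0, 0.737, 0.676, 0.0]
contact_force: [1.3, 0.3, 0.1]
gripper_width: 0.997
grasp_force: 0.0
t: 8.52
eef_pos: [0.4903, -0.2619, 0.2374]
tool_rot: [0.001, 0.74, 0.673, -0.001]
contact_force: [-0.2, 0.3, -0.5]
gripper_width: 1.0
grasp_force: 0.0
mould ((494.255615234375, -10.846866607666016), (119.83293151855469, 50.524635314941406), 85.17431640625) [[464.0, -68.0], [514.0, -73.0], [524.0, 47.0], [474.0, 51.0]]
max z stand [0.09993249 0.10051385 0.10156492 0.10208317 0.10324052 1.12901754]
```

View pics/t1.png

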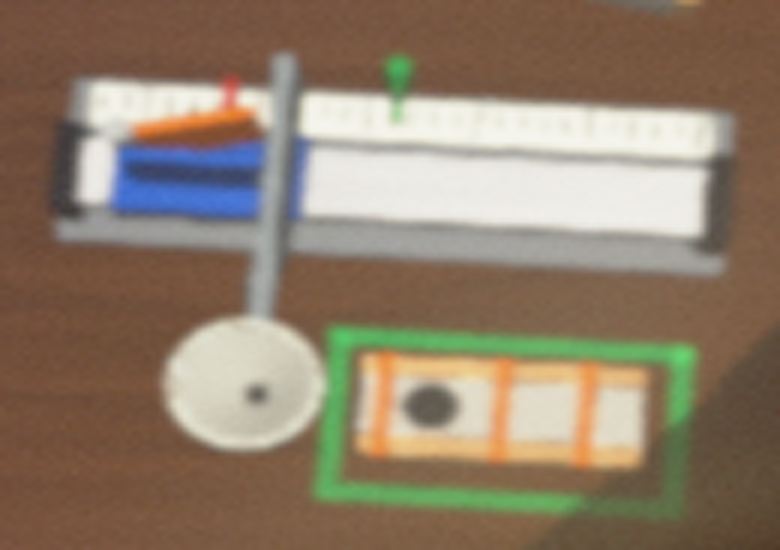

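View pics/s2.png

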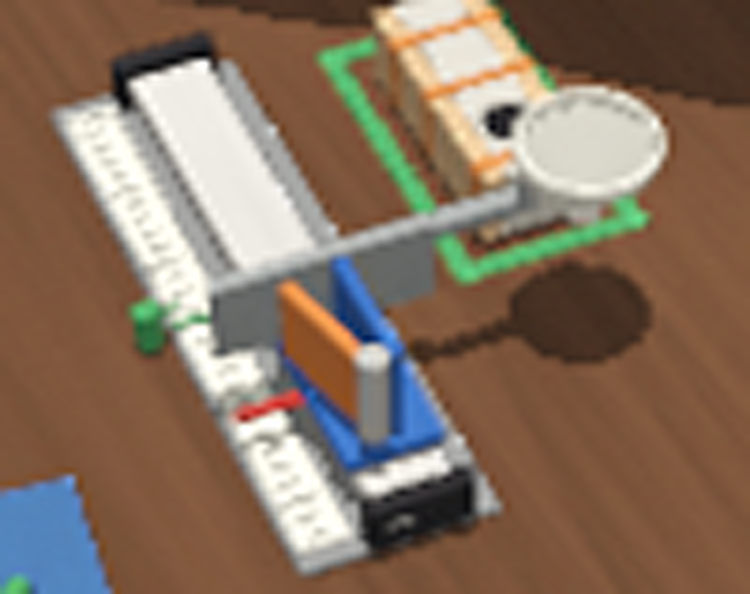

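The mould sits centred in the tape, 2 mm off, with the hole towards the funnel. In the scene crop the pointer tip is at about (240,411) and the clip tip at about (207,320). I'll measure the travel from both views.

```bash
python3 - <<'E'
from h import *
Y=np.array([.0875,.9962]);X=np.array([.9962,-.0875])
c=lambda x,y:(240+(x+.5)/6-.5,140+(y+.5)/5-.5)
s=lambda x,y:(275+(x+.5)/7.5-.5,185+(y+.5)/6.6-.5)
O=np.array([621.7,110.8])
for n,cam,p in(("ptr","top",c(230,78)),("clip","top",c(397,122)),("ptr","scene",s(238,412)),("clip","scene",s(207,320)),("clipout","scene",s(175,325)),("plate end top rear","scene",s(212,290)),("plate end top rear","top",c(284,56))):
    z=.096 if "plate" in n else .0285
    w=ray(cam,*p,z)[:2]*1000; print(n,cam,w.round(1),"legframe",((w-O)@X).round(1),((w-O)@Y).round(1))
E
```

```text
ptr top [677.6 106.6] legframe 56.1 0.7
clip top [651.6  32.6] legframe 36.6 -75.3
ptr scene [675.3 104.5] legframe 54.0 -1.6
clip scene [662.8  51.2] legframe 46.2 -55.7
clipout scene [676.1  47.3] legframe 59.7 -58.5
plate end top rear scene [671.8  80.7] legframe 52.5 -25.6
plate end top rear top [670.   76.1] legframe 51.1 -30.3
```

```bash
python3 - <<'E'
from h import *
Y=np.array([.0875,.9962]);X=np.array([.9962,-.0875])
c=lambda x,y:(240+(x+.5)/6-.5,140+(y+.5)/5-.5)
s=lambda x,y:(275+(x+.5)/7.5-.5,185+(y+.5)/6.6-.5)
O=np.array([621.7,110.8])
def tri(a,b):
    A=[];B=[]
    for cam,p in(("top",a),("scene",b)):
        o=ray(cam,*p,0);e=ray(cam,*p,.1)-o;e/=np.linalg.norm(e);M=np.eye(3)-np.outer(e,e);A.append(M);B.append(M@o)
    x=np.linalg.solve(A[0]+A[1],B[0]+B[1])
    return x*1000,[np.linalg.norm(M@x-b)*1000 for M,b in zip(A,B)]
for n,a,b in(("ptr",c(230,78),s(238,412)),("clip tip",c(397,122),s(207,320)),("clip ball top",c(399,66),s(147,303))):
    x,e=tri(a,b);print(n,x.round(1),np.round(e,1),"leg",((x[:2]-O)@X).round(1),((x[:2]-O)@Y).round(1))
for cam in("top","scene"):
    f=np.load(cam+"1.npz");im=f["im"];P=cloud(cam,f["d"]);h=cv2.cvtColor(im,cv2.COLOR_RGB2HSV)
    for nm,m in(("green",(abs(h[:,:,0].astype(int)-62)<20)&(h[:,:,1]>90)),("red",((h[:,:,0]<6)|(h[:,:,0]>174))&(h[:,:,1]>110))):
        m=m&(abs(P[:,:,0]-.67)<.05)&(abs(P[:,:,1]-.07)<.07)
        for v,u in zip(*np.nonzero(m)):
            w=P[v,u]*1000; print(cam,nm,u,v,im[v,u],w.round(0),((w[:2]-O)@X).round(1),((w[:2]-O)@Y).round(1))
E
```

```text
ptr [676.4 106.4  31.9] [0.3 0.3] leg 54.9 0.4
clip tip [656.9  34.4   3.6] [1.1 1.1] leg 41.8 -73.0
clip ball top [681.5  31.2  30.8] [0.2 0.2] leg 66.5 -74.0
top green 306 151 [100 136  79] [688.  32.  26.] 73.1 -73.2
top green 307 151 [103 128  77] [687.  29.  30.] 72.1 -76.1
top green 305 152 [ 90 152  81] [683.  34.  32.] 68.3 -71.2
top green 306 152 [ 87 164  91] [684.  31.  29.] 69.5 -73.6
top green 307 152 [ 91 154  84] [684.  29.  30.] 69.3 -76.3
top green 308 152 [103 129  76] [684.  26.  28.] 69.9 -78.9
top green 304 153 [ 97 128  75] [690.  38.  -2.] 74.7 -66.1
top green 305 153 [ 86 164  89] [682.  34.  29.] 66.5 -71.1
top green 306 153 [ 77 174  95] [682.  31.  28.] 67.0 -73.7
top green 307 153 [ 84 161  87] [681.  29.  29.] 66.7 -76.5
top green 308 153 [ 98 129  78] [681.  26.  30.] 66.8 -79.2
top green 304 154 [ 90 123  74] [687.  38.   1.] 71.2 -66.5
top green 305 154 [ 78 156  85] [680.  34.  25.] 64.8 -71.1
top green 306 154 [ 74 164  87] [678.  31.  32.] 63.1 -74.2
top green 307 154 [ 81 154  86] [677.  29.  35.] 62.5 -77.1
top green 308 154 [ 95 122  74] [679.  2
[... 3554 characters left out ...]
2
scene red 309 246 [211 119 109] [667. 107.  31.] 45.4 -0.2
scene red 310 246 [217  82  74] [664. 108.  31.] 42.6 1.2
scene red 311 246 [217  58  52] [663. 113.  36.] 40.9 5.8
scene red 312 246 [193  48  43] [658. 111.  30.] 36.6 3.1
scene red 313 246 [174  48  43] [657. 114.  33.] 34.5 6.3
scene red 314 246 [158  69  62] [646.  98.   3.] 24.9 -10.8
scene red 307 247 [200  80  72] [675. 109.  34.] 53.1 2.5
scene red 308 247 [214  68  61] [671. 109.  31.] 49.8 2.4
scene red 309 247 [194  44  39] [668. 109.  29.] 46.3 2.0
scene red 310 247 [197  93  84] [666. 111.  30.] 43.8 4.1
scene red 307 248 [146  43  37] [675. 109.  29.] 53.6 3.3
scene red 308 248 [183 109  99] [673. 112.  31.] 51.0 5.3
```

The two views agree: the pointer is at leg y of about 0 and the clip at about −74.3, so the travel is about 74.5 mm. The funnel and hole geometry also gives about 74. Moving above the leg.

```bash
python3 -m creep '[[1,16.7,46,0,0,0,0],[1,16.7,46,0,0,0,0],[1,16.7,46,0,0,0,0],[1,16.7,46,0,0,0,0],[1,16.7,46,0,0,0,0]]'
python3 -m creep '[[1,16.7,46,0,0,0,0],[1,16.7,46,0,0,0,0],[1,16.5,48,-30,0,0,0],[1,0,0,-40,0,0,0],[1,0,0,0,0,0,0]]'
python3 -m creep '[[1,0,0,0,0,0,0]]'
python3 - <<'E'
from h import *
o=get_obs();im,d=read_camera("wrist");p=camera_params("wrist");np.savez("w.npz",im=im,d=d,M=p["mount"],K=p["intrinsics"],e=o["eef_pos"],q=o["tool_rot"])
cv2.imwrite("pics/w1.png",im[:,:,::-1])
E
```

```text
t: 9.25
eef_pos: [0.5755, -0.0233, 0.2367]
tool_rot: [-0.001, 0.736, 0.677, 0.0]
contact_force: [0.6, 0.0, -0.5]
gripper_width: 0.996
grasp_force: 0.0
t: 9.88
eef_pos: [0.6224, 0.115, 0.1638]
tool_rot: [-0.002, 0.736, 0.677, -0.003]
contact_force: [-0.7, -0.6, 0.1]
gripper_width: 0.998
grasp_force: 0.0
t: 10.0
eef_pos: [0.6257, 0.1125, 0.1681]
tool_rot: [0.0, 0.737, 0.676, 0.001]
contact_force: [0.1, 0.1, 1.6]
gripper_width: 0.994
grasp_force: 0.0
```

View pics/w1.png

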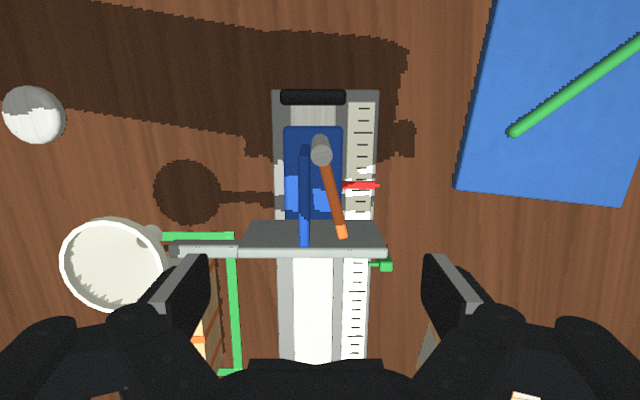

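The wrist view shows the thumb rest top running from (305,150) to (304,243), the lever tip at (342,234), the hinge post at (320,150), the pointer tip at (379,185) and the clip at (385,265). I'll check positions from here.

```bash
python3 - <<'E'
from h import *
from scipy.spatial.transform import Rotation as R
f=np.load("w.npz");M=f["M"];K=f["K"];q=f["q"];Rt=R.from_quat([q[1],q[2],q[3],q[0]]).as_matrix()
o=Rt@M[:3,3]+f["e"]
Y=np.array([.0875,.9962]);X=np.array([.9962,-.0875]);O=np.array([621.7,110.8])
e=f["e"][:2]*1000;print("tcp leg",((e-O)@X).round(1),((e-O)@Y).round(1))
for n,u,v,z in(("rest far",305,152,.096),("rest near",304,243,.096),("lever tip R",347,236,.096),("lever tip L",336,236,.096),("post",320,146,.103),("plate R",386,251,.096),("ptr tip",380,185,.0285),("ptr",360,185,.0285),("clip ball",385,265,.03),("clip tip",371,264,.0115),("blk L",280,97,.036),("blk R",345,97,.036)):
    d=Rt@M[:3,:3]@(np.linalg.inv(K)@[u,v,1]*[1,-1,-1]);w=((o+d*(z-o[2])/d[2])*1000)[:2]
    print(n,w.round(1),"leg",((w-O)@X).round(1),((w-O)@Y).round(1))
E
```

```text
tcp leg 3.8 2.1
rest far [624.1 149.4] leg -1.0 38.7
rest near [617.8  90.2] leg -2.1 -20.9
lever tip R [646.   92.6] leg 25.8 -16.0
lever tip L [638.9  93.2] leg 18.7 -16.0
post [633.5 153.2] leg 8.0 43.3
plate R [670.9  79.8] leg 51.7 -26.6
ptr tip [679.9 106.9] leg 58.3 1.2
ptr [663.6 108.3] leg 42.0 1.2
clip ball [681.2  35.3] leg 65.9 -70.0
clip tip [671.6  27.8] leg 56.9 -78.3
blk L [607.1 182.9] leg -20.8 70.6
blk R [655.3 178.7] leg 27.5 70.6
```

```bash
python3 -m creep '[[1,-1,-4,0,0,0,0],[1,0,0,-30,0,0,0],[1,0,0,-30,0,0,0],[1,0,0,-30,0,0,0],[1,0,0,-25,0,0,0]]'
python3 -m creep '[[1,0,0,0,0,0,0],[1,0,0,0,0,0,0]]'
```

```text
t: 10.68
eef_pos: [0.6248, 0.1081, 0.0516]
tool_rot: [0.0, 0.737, 0.675, 0.001]
contact_force: [0.4, 0.7, 0.3]
gripper_width: 1.002
grasp_force: 0.0
t: 10.92
eef_pos: [0.6255, 0.1082, 0.0531]
tool_rot: [0.001, 0.737, 0.675, 0.001]
contact_force: [0.4, -0.3, 0.0]
gripper_width: 1.002
grasp_force: 0.0
```

```bash
python3 -m creep '[[1,-0.8,-8,0,0,0,0],[1,-0.7,-8,0,0,0,0],[1,-0.7,-8,0,0,0,0],[1,-0.7,-8,0,0,0,0],[1,-0.7,-8,0,0,0,0]]'
python3 -m creep '[[1,-0.7,-8,0,0,0,0],[1,-0.7,-8,0,0,0,0],[1,-0.7,-8,0,0,0,0],[1,-0.7,-6,0,0,0,0],[1,0,0,0,0,0,0]]'
python3 -m creep '[[1,0,0,0,0,0,0],[1,0,0,0,0,0,0]]'
cat > m.py <<'E'
from h import *
import sys
o=get_obs();im,d=read_camera("scene");P=cloud("scene",d);h=cv2.cvtColor(im,cv2.COLOR_RGB2HSV)
O=np.array([621.7,110.8]);Y=np.array([.0875,.9962]);X=np.array([.9962,-.0875])
L=np.stack([(P[:,:,:2]*1000-O)@X,(P[:,:,:2]*1000-O)@Y,P[:,:,2]*1000],-1)
red=((h[:,:,0]<6)|(h[:,:,0]>174))&(h[:,:,1]>110)&(abs(L[:,:,2]-30)<4)&(L[:,:,0]>25)&(L[:,:,0]<60)&(abs(L[:,:,1]+40)<70)
gr=(abs(h[:,:,0].astype(int)-62)<20)&(h[:,:,1]>90)&(abs(L[:,:,2]-29.5)<3.5)&(L[:,:,0]>45)&(L[:,:,0]<75)&(abs(L[:,:,1]+74)<20)
for n,m in(("red",red),("clip",gr)): print(n,m.sum(),np.median(L[m],0).round(1) if m.any() else None)
e=o["eef_pos"][:2]*1000;print("tcp leg",((e-O)@X).round(1),((e-O)@Y).round(1),o["contact_force"].round(1))
if len(sys.argv)>1: cv2.imwrite(sys.argv[1],cv2.resize(im[195:275,265:365],None,fx=7.5,fy=7.2,interpolation=2)[:,:,::-1])
E
python3 m.py pics/s3.png
```

```text
t: 11.55
eef_pos: [0.6212, 0.0685, 0.0518]
tool_rot: [0.0, 0.737, 0.676, 0.0]
contact_force: [1.4, 5.6, 4.5]
gripper_width: 1.002
grasp_force: 2.4
t: 12.18
eef_pos: [0.6182, 0.0376, 0.0516]
tool_rot: [0.0, 0.738, 0.675, -0.0]
contact_force: [2.4, 2.7, 2.5]
gripper_width: 1.0
grasp_force: 2.2
t: 12.42
eef_pos: [0.6183, 0.0389, 0.0516]
tool_rot: [0.0, 0.737, 0.676, 0.0]
contact_force: [3.2, 4.5, 3.0]
gripper_width: 1.0
grasp_force: 2.2
red 12 [ 41.4 -56.4  29.3]
clip 8 [ 66.3 -69.7  28.4]
tcp leg 2.9 -71.9 [3.2 4.5 3. ]
```

View pics/s3.png

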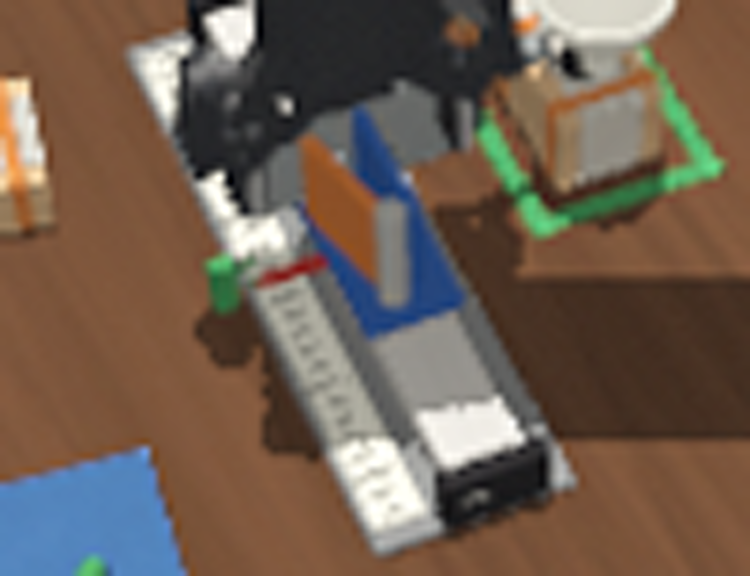

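The pointer, at (290,270) in the crop, is still short of the clip at (220,280), and the lever is open. By both measurements the leg has moved about 57.5 mm, so about 16.5 mm remains.

```bash
python3 -m creep '[[1,-0.7,-6,0,0,0,0],[1,-0.4,-5.5,0,0,0,0],[1,-0.3,-5,0,0,0,0],[1,0,0,0,0,0,0],[1,0,0,0,0,0,0]]'
python3 m.py pics/s4.png; python3 m.py
python3 - <<'E'
from h import *
im,d=read_camera("top");cv2.imwrite("pics/t2.png",cv2.resize(im[140:200,270:350],None,fx=8,fy=8,interpolation=2)[:,:,::-1])
O=np.array([621.7,110.8]);Y=np.array([.0875,.9962]);X=np.array([.9962,-.0875])
P=cloud("top",d)*1000;L=np.stack([(P[:,:,:2]-O)@X,(P[:,:,:2]-O)@Y,P[:,:,2]],-1);h=cv2.cvtColor(im,cv2.COLOR_RGB2HSV)
for n,m in(("red",((h[:,:,0]<6)|(h[:,:,0]>174))&(h[:,:,1]>100)),("clip",(abs(h[:,:,0].astype(int)-62)<20)&(h[:,:,1]>90))):
    m=m&(abs(L[:,:,2]-30)<5)&(L[:,:,0]>35)&(L[:,:,0]<75)&(abs(L[:,:,1]+74)<25);print(n,m.sum(),L[m].mean(0).round(1))
E
```

```text
t: 13.1
eef_pos: [0.6168, 0.0225, 0.0515]
tool_rot: [0.0, 0.737, 0.676, 0.0]
contact_force: [2.8, 4.5, 3.1]
gripper_width: 1.002
grasp_force: 2.7
red 10 [ 43.3 -73.5  28.5]
clip 10 [ 68.2 -69.7  29. ]
tcp leg 2.8 -88.4 [2.8 4.5 3.1]
red 11 [ 39.7 -72.4  30. ]
clip 10 [ 68.1 -68.9  29.5]
tcp leg 2.8 -88.4 [2.9 4.5 2.7]
red 0 [nan nan nan]
clip 0 [nan nan nan]<stdin>:6: RuntimeWarning: Mean of empty slice.
  ret = um.true_divide(
```

View pics/s4.png

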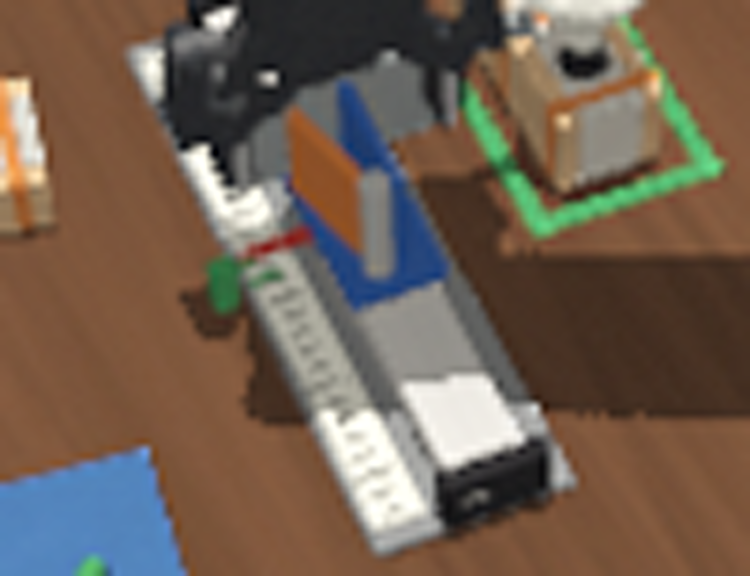

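The pointer tip at (250,250) is now level with the clip, given the height difference, and the lever is open. Before closing I'll do a numeric check in the wrist camera.

```bash
cat > w.py <<'E'
from h import *
from scipy.spatial.transform import Rotation as R
o=get_obs();im,d=read_camera("wrist");p=camera_params("wrist");M=np.array(p["mount"]);K=np.array(p["intrinsics"]);q=o["tool_rot"];Rt=R.from_quat([q[1],q[2],q[3],q[0]]).as_matrix()
v,u=np.mgrid[:400,:640];C=np.stack([(u-K[0,2])/K[0,0]*d,-(v-K[1,2])/K[1,1]*d,-d],-1)
P=((C@M[:3,:3].T+M[:3,3])@Rt.T+o["eef_pos"])*1000
O=np.array([621.7,110.8]);Y=np.array([.0875,.9962]);X=np.array([.9962,-.0875])
L=np.stack([(P[:,:,:2]-O)@X,(P[:,:,:2]-O)@Y,P[:,:,2]],-1);h=cv2.cvtColor(im,cv2.COLOR_RGB2HSV)
for n,m in(("red",((h[:,:,0]<6)|(h[:,:,0]>174))&(h[:,:,1]>110)&(abs(L[:,:,2]-29)<6)),("clip",(abs(h[:,:,0].astype(int)-62)<20)&(h[:,:,1]>80)),("orange",(abs(h[:,:,0].astype(int)-12)<6)&(h[:,:,1]>150)&(L[:,:,2]>85))):
    m=m&(L[:,:,0]>0)&(L[:,:,0]<80)&(abs(L[:,:,1]+74)<40)&(d>0)
    print(n,m.sum())
    if not m.any(): continue
    for a in range(0,80,8):
        k=m&(L[:,:,0]>=a)&(L[:,:,0]<a+8)
        if k.sum()>3: print("  x",a,k.sum(),"px",u[k].mean().round(),v[k].mean().round(1),L[k].mean(0).round(1),"y",L[k][:,1].min().round(1),L[k][:,1].max().round(1))
E
python3 w.py
```

```text
red 771
  x 24 141 px 368.0 211.2 [ 29.4 -72.6  30.9] y -76.0 -69.9
  x 32 213 px 381.0 211.0 [ 36.  -72.5  30.9] y -76.1 -69.9
  x 40 219 px 398.0 211.1 [ 44.  -72.5  31. ] y -76.3 -70.0
  x 48 184 px 413.0 211.6 [ 51.5 -72.9  30.7] y -76.2 -70.0
  x 56 14 px 423.0 211.3 [ 56.5 -73.   29.9] y -74.1 -71.7
clip 1218
  x 40 103 px 389.0 197.0 [ 44.1 -71.7   9.3] y -73.5 -69.7
  x 48 135 px 407.0 198.7 [ 52.5 -71.5  13.1] y -74.1 -69.7
  x 56 473 px 428.0 201.1 [ 61.3 -70.5  20.6] y -76.5 -66.7
  x 64 491 px 444.0 202.0 [ 67.8 -69.7  24.8] y -76.5 -66.5
  x 72 15 px 450.0 200.5 [ 73.3 -70.6  18.3] y -75.1 -67.6
orange 3143
  x 0 11 px 328.0 194.1 [  7.7 -46.1  95.5] y -47.1 -45.4
  x 8 1489 px 345.0 226.9 [ 12.9 -56.2  96. ] y -77.9 -44.2
  x 16 1551 px 365.0 288.1 [ 19.3 -76.4  96. ] y -93.0 -52.9
  x 24 83 px 380.0 322.1 [ 24.7 -88.7  95.6] y -92.6 -83.6
  x 56 8 px 536.0 396.2 [ 62.2 -95.2 118.4] y -95.9 -94.2
```

The pointer is at −72.7 and the clip at −71.6, so the leg is within about 1 mm of the mark with the lever open. Closing the fingers.

```bash
python3 -m creep '[[0.3,0,0,0,0,0,0],[0,0,0,0,0,0,0],[-0.3,0,0,0,0,0,0],[-0.5,0,0,0,0,0,0],[-0.5,0,0,0,0,0,0]]' 40
python3 w.py | grep -A9 -E "red|clip" | head -14; python3 -m creep '[[-1,0,0,0,0,0,0],[-1,0,0,0,0,0,0],[-1,0,0,0,0,0,0],[-1,0,0,0,0,0,0]]' 40
python3 w.py
```

```text
t: 13.92
eef_pos: [0.6173, 0.022, 0.0535]
tool_rot: [0.0, 0.737, 0.676, 0.001]
contact_force: [-3.7, 6.2, 19.3]
gripper_width: 0.248
grasp_force: 3.5
red 742
  x 24 135 px 366.0 212.0 [ 29.4 -74.1  30.8] y -77.4 -71.3
  x 32 211 px 379.0 212.1 [ 35.9 -74.1  31.1] y -77.3 -71.3
  x 40 211 px 395.0 212.0 [ 44. -74.  31.] y -77.3 -71.2
  x 48 173 px 410.0 212.1 [ 51.4 -74.2  30.8] y -77.6 -71.6
  x 56 12 px 420.0 212.3 [ 56.5 -74.6  29.8] y -75.9 -73.0
clip 1220
  x 40 104 px 387.0 195.0 [ 44.  -71.5   9.2] y -73.4 -69.6
  x 48 157 px 406.0 197.8 [ 52.7 -71.4  14.9] y -73.6 -69.7
  x 56 462 px 425.0 199.3 [ 61.3 -70.5  20.8] y -76.3 -66.5
  x 64 486 px 441.0 200.0 [ 67.8 -69.7  24.6] y -76.4 -66.6
  x 72 11 px 446.0 197.5 [ 72.9 -70.3  17.3] y -74.8 -67.5
orange 3059
  x 0 503 px 324.0 233.2 [  7.2 -59.7  95.6] y -84.3 -46.7
t: 14.48
eef_pos: [0.6151, 0.0219, 0.0536]
tool_rot: [-0.002, 0.737, 0.675, -0.0]
contact_force: [-11.7, 5.7, 27.0]
gripper_width: 0.196
grasp_force: 42.6
red 757
  x 24 142 px 370.0 212.2 [ 29.4 -74.5  31. ] y -77.9 -71.7
  x 32 209 px 384.0 212.0 [ 36.  -74.4  31. ] y -77.6 -71.7
  x 40 212 px 400.0 212.0 [ 44.  -74.4  30.9] y -77.8 -71.9
  x 48 180 px 415.0 212.4 [ 51.4 -74.7  30.7] y -78.1 -71.8
  x 56 14 px 425.0 212.0 [ 56.5 -74.7  30. ] y -76.3 -73.5
clip 1192
  x 40 86 px 392.0 194.5 [ 44.  -71.5   9.4] y -73.1 -69.8
  x 48 146 px 410.0 197.6 [ 52.7 -71.5  15.1] y -73.4 -69.8
  x 56 478 px 430.0 198.8 [ 61.3 -70.6  20.4] y -76.9 -66.6
  x 64 467 px 446.0 199.4 [ 67.8 -69.6  24.8] y -76.0 -66.6
  x 72 12 px 454.0 200.1 [ 72.3 -70.   24.8] y -74.1 -67.6
orange 3119
  x 0 1538 px 327.0 262.0 [  6.3 -69.8  95.6] y -96.5 -46.4
  x 8 1576 px 338.0 262.9 [  9.7 -70.   96. ] y -96.3 -47.0
  x 56 5 px 555.0 355.6 [ 57.6 -77.1 127.7] y -77.3 -76.8
```

The lever is shut, lying parallel with an 18 mm pinch. The pointer reads about 2.8 mm past the clip, so I'll nudge back and ease the side and vertical loads.

```bash
python3 -m creep '[[-1,-1,2,1,0,0,0],[-1,0,0.5,0,0,0,0],[-1,0,0,0,0,0,0],[-1,0,0,0,0,0,0]]' 40
python3 w.py | grep -v "x 72"
```

```text
t: 15.02
eef_pos: [0.6154, 0.0245, 0.0537]
tool_rot: [-0.0, 0.737, 0.675, 0.0]
contact_force: [-4.7, 4.9, 16.1]
gripper_width: 0.197
grasp_force: 42.8
red 748
  x 24 144 px 370.0 211.9 [ 29.3 -71.8  31. ] y -75.4 -69.1
  x 32 209 px 384.0 211.9 [ 36.  -71.7  31. ] y -75.3 -68.9
  x 40 214 px 400.0 212.0 [ 44.  -71.8  31.1] y -75.3 -68.9
  x 48 169 px 415.0 212.2 [ 51.4 -72.   30.8] y -75.5 -69.1
  x 56 12 px 424.0 212.3 [ 56.4 -72.4  29.8] y -73.8 -71.0
clip 1151
  x 40 101 px 391.0 199.0 [ 44.  -71.5   9.1] y -73.5 -69.7
  x 48 105 px 407.0 200.2 [ 52.5 -71.6  11. ] y -74.0 -69.8
  x 56 454 px 429.0 203.3 [ 61.5 -70.5  20.3] y -77.6 -66.7
  x 64 479 px 445.0 204.1 [ 67.8 -69.6  24.5] y -76.3 -66.6
orange 3134
  x 0 1557 px 327.0 262.4 [  6.3 -67.4  95.5] y -93.6 -43.9
  x 8 1571 px 338.0 262.5 [  9.7 -67.2  96. ] y -93.5 -44.3
  x 56 6 px 554.0 355.5 [ 57.5 -74.5 127.8] y -75.1 -73.8
```

The pointer now matches the clip within about 0.5 mm. The lever is shut and the grip is 43 N and steady. Handing in.

```bash
python3 -c "
from station import *
print(hand_in())"
```

```text
the job is handed in; nothing more can be done
None
```

Handed in at about 15 s (no verdict came back): the mould was slid along the table, lightly gripped by its sides rather than pushed from one end, to about 2 mm from the outline's centre with its hole toward the funnel; the leg's pointer is about 0.5 mm from the green clip, and the lever is shut and held at about 43 N.

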